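# Hold a nameplate block home in a laser-marking nest

### The job

Turn the black lock knob clockwise as far as it goes so that the red stop pin drops out of the channel, then push the aluminium block with the brass nameplate along the channel, against the sprung brass plunger, until it sits hard and square against the blue stop. Finish while still holding it pressed firmly there with the gripper: the spring pushes it back if you let go. Leave the spare block, the torch and everything else on the bench where they are.

Things in the scene. Friction and masses are not known exactly. Their poses are not given: they have to be found in the camera images.
- nest: Fixture, fixed: dark steel base plate 300 x 145 x 10 mm on the 12 mm thick bed. Origin: underside of the plate, on the channel's centre line; z up; the block is pushed along nest +x. Channel floor z = 10 mm; two guide bars 10 mm wide rise to z = 20 mm, inner faces at y = +-21.5 mm, x = -140 to 75 mm; channel open at -x, plate ends at x = -160 mm.
- stop: Blue painted steel stop block at the +x end of the channel, 45 x 62 x 36 mm (x, y, z). Its origin is the lower edge middle of the flat steel-faced side that is the hard stop: nest x = 75 mm, y = 0, z = 10 mm. It cannot move.
- plunger (a joint): Travel of the sprung brass plunger (round, 14 mm diameter, axis along nest x at y = 0, z = 26 mm), in m: 0 = free, standing 15 mm out of the stop face; 0.015 = flush with the stop face (block home). Spring 450 N/m with 2 N preload: 2 N at first touch, about 9 N when flush.
- plunger_tip (a point): Middle of the plunger's end face.
- lock_knob (a joint): Lock knob angle, rad: 0 = locked, grows clockwise seen from above, stop at 1.45 = free. Starts at 0 to 0.25, turns stiffly (0.06 N m), stays where left. Turning draws the red stop pin down 12 mm per rad; from about 1.2 rad the pin is below the channel floor.
- knob_grip (a point): Point on the lock knob's vertical axis at gripping height, nest z = 56 mm. The black knob stands beside the channel at nest x = 0, y = -66 mm; its grip is an upright bar 46 long, 13 wide, 26 mm high (nest z = 40 to 66 mm), white mark on one end. The point's x axis lies along the bar and turns with it; at angle 0 it is parallel to nest x.
- lock_pin: Red stop pin, 10 mm diameter, in the middle of the channel at nest x = 0. Its origin is at the channel floor height (nest z = 10 mm) when locked, and the pin stands 14 mm above its origin; it sinks as the knob is turned. While up it bars the block's way.
- block: The work: aluminium block 60 x 40 x 29 mm (x, y, z) with a brass nameplate (52 x 34 mm, a small red dot in its middle) on top, about 0.22 kg, loose in the channel on the -x side of the pin, its long side along the channel. Origin at the centre of its underside; its x axis points to the stop, z up. Its upper 19 mm stand above the guide bars.
- block_front (a point): Middle of the block's front (+x) face, 30 mm from its origin, 14.5 mm above its underside. Home is nest x = 75 mm.
- torch: Red metal pocket torch standing upright on the bed, 32 mm diameter, 108 mm tall; origin centre of its underside. Leave alone.
- lens_cap: Flat black lens cap, 60 mm diameter, 14 mm high, on the bed; origin centre of underside. Leave alone.
- spare_block: Spare bare aluminium block without nameplate, 60 x 40 x 29 mm, on the bed beside the nest; origin centre of underside. Leave alone.
- tin: Steel tin, 68 mm diameter, 85 mm tall, on the table beside the bed; origin centre of underside. Leave alone.
- mug: Amber mug with tools in it, 82 mm diameter, 105 mm tall (tools to 155 mm), on the table beside the bed; origin centre of underside. Leave alone.
- bin: Orange open plastic bin 90 x 130 x 65 mm, on the table left of the bed; origin centre of underside. Leave alone.
- spanner: Steel spanner 190 mm long lying on the table right of the bed; origin centre of underside. Leave alone.
Mind the look-alikes: they are no part of the job. Leave any purple look-alike of the block alone.

How it is judged:
On the way, in this order (a step that is already met when the one before it is completed fails the run):
1. the lock knob is turned clockwise until the stop pin is below the channel floor (value of joint lock_knob above 1.25 rad), for 0.2 s.
2. the block is pressed against the hard stop by the gripper with the plunger pushed in (contact force between block and stop above 2 N and value of joint plunger above 0.013 m and x of block_front in the frame of nest above 0.0735 m and angle between the x axis of block and the x axis of nest, either way round below 0.06 rad and contact force between the fingers and block above 5 N), for 0.3 s.
At the end, for the whole second after the job is handed in: The gripper's fingers still push the block (more than 5 N); the block rests on the hard stop with more than 2 N, its front face within 1.5 mm of home, square within 0.06 rad, flat within 0.06 rad and at rest; the plunger is pressed in at least 13 mm; the lock knob is beyond 1.25 rad (all of step 2 and value of joint lock_knob above 1.25 rad and angle between block's own z axis and vertical below 0.06 rad and linear speed of block below 0.01 m/s); the arm keeps its last pose, push and grip.
It fails at once if another thing on the bench was moved more than 25 mm (distance of any of torch, lens_cap, spare_block, tin, mug, bin, spanner from where it was at the start of the episode above 0.025 m).
It also fails if it takes over 48 s, if anything falls off the work surface, if the arm or the gripper's body presses on something with over 40 N, if the wrist force passes 120 N, or if a joint passes its speed limit or range.

### The arm

A 7-joint arm with a two-finger parallel gripper is mounted at the origin on the work surface. World frame = base frame: x ahead of the robot, y to its left, z up, the work surface at z = 0. Lengths are in m, angles in rad, forces in N, time in s.
With the tool pointing down it reaches from about 0.35 to 0.9 m from the base axis. Payload 7.2 kg.
Tool frame: the origin (TCP) lies at the very end of the fingers, on their centre line; the grasp point (between the pads) lies 19 mm behind it; y points along the fingers, z is the direction in which the jaws open and shut, and the axes are right-handed (so a half turn about y gives the same grasp; the last joint's range is limited). The gripper opens to 85 mm and grips with 20 to 120 N. Pads are 22 mm wide; open, the fingers measure 114 mm over their backs; the gripper's body (76 mm by 85 mm) begins 54 mm behind the grasp point. The pads swing forward as they close: fully open they stand 13 mm farther back than shut.
Start: joints at [-1.255, 0.411, -0.013, 1.596, 0.006, 1.134, -0.082], TCP at [0.234, 0.58, 0.231] pointing down, gripper open.
Joint ranges: [-2.95, 2.95], [-0.29, 1.99], [-1.47, 1.44], [0.14, 2.54], [-1.03, 4.17], [0.13, 1.85], [-2.86, 2.86]. Speed limits (rad/s): [2.39, 2.39, 3.01, 3.01, 3.14, 3.14, 3.14].

### API

Orientations are given as a unit quaternion [w, x, y, z].
In Python, from rig import observe, eyes, job_done gives the robot as it stands.
- The arm moves only by the shell command python3 -m inch 'ROWS' [FORCE]. ROWS is JSON, a list of rows, each an object with "dp": the shift along the tool's x, y, z in m, a list of three; "turn": the turn about the tool's y in degrees; "gripper": the finger opening in m, from 0 to 0.0854. A call has 1 to 12 rows; each row shifts and turns the pose as measured when the row begins, along the tool's axes as they then stand; what a row does not reach is not made up. A row lasts 1/12 s, in which the tool goes at most 41.7 mm and 7.16 degrees, less where a joint would pass 70% of its speed; a pose out of reach is approached as far as the arm can. A call with a gripper value outside its range is refused whole. The fingers move at their own pace and stop on an object; FORCE is the grip in N (left out, the last holds). Time passes only in rows, so rows that do not move let the fingers close. It gives the time, the measured TCP pose, the force and the opening at its end, in the units of the state.
- observe(): the state, without advancing time (a new reading comes with each control period).
- eyes.camera(name): name is "side" or "top"; returns a dict with "color" (400x640x3 uint8, blue, green, red), "fovy" (degrees; the focal length in pixels is half the picture's height over the tangent of half this angle, whatever the lens; pixels are square), "cx", "cy" (the principal point, pixels), "R" (3x3) and "t" (3): a world point X has camera coordinates R X + t. Camera axes: x right, y down, z forward; pixel columns grow to the right and rows downward; lengths in m; the calibration is good to about 2 mm. A picture is of the moment at which its call begins. There is no depth.
- job_done(): hands the job in, once; it reports no verdict.
The state is a dict: "time": time; "joint_positions": joint angles; "qvel": joint speeds; "tau": joint torques, N m; "ee_pos": TCP position; "eef_rot": TCP orientation; "wrist_force": force on the tool from outside, world axes, zero at the start; "torque": the same for the moment, N m; "finger_gap": finger opening in m.
Only numpy, scipy, OpenCV 4.12 (cv2) and the standard library are available. Lean on these libraries where they do the work, as an engineer would, in place of code of your own. Each camera call takes 0.05 s, during which the arm holds its last target. There are 200 camera calls.

## Working session

There is one attempt and no reset: what is moved stays moved. The work goes in short steps, Python scripts to look and compute and a shell command to move; the robot and the scene stay as the last step left them, time stands still between calls to the robot, and variables do not carry over. Pictures are saved under pics/ and viewed, about 8 in all and at most 12, crops included, and the job is handed in when it is done.

```bash
mkdir -p pics; cat > h.py <<'E'
import numpy as np,cv2
from rig import observe,eyes,job_done
from scipy.spatial.transform import Rotation as Ro
def cam(n,save=None):
    c=eyes.camera(n); c['f']=200/np.tan(np.radians(c['fovy'])/2); c['R']=np.array(c['R']);c['t']=np.array(c['t'])
    if save: cv2.imwrite('pics/'+save+'.png',c['color'])
    return c
def ray(c,u,v,z):
    d=c['R'].T@np.array([(u-c['cx'])/c['f'],(v-c['cy'])/c['f'],1]); o=-c['R'].T@c['t']
    return o+d*(z-o[2])/d[2]
def proj(c,X):
    p=c['R']@np.array(X)+c['t']; return c['cx']+c['f']*p[0]/p[2],c['cy']+c['f']*p[1]/p[2]
def rot(): 
    w,x,y,z=observe()['eef_rot']; return Ro.from_quat([x,y,z,w]).as_matrix()
E
python3 - <<'E'
from h import *
import pickle
for n in('top','side'):
    c=cam(n,n+'0'); pickle.dump(c,open(n+'.pkl','wb')); print(n,c['fovy'],c['cx'],c['cy'],-c['R'].T@c['t'],c['R'].round(3).tolist())
o=observe();print(o);print(rot().round(3))
E
```

```text
top 55.41284402982435 324.9172619709317 193.32400966767872 [0.27106204 0.01691515 1.05055985] [[0.012, -1.0, 0.026], [-0.981, -0.017, -0.192], [0.193, -0.023, -0.981]]
side 45.169787612682605 321.18518853841493 193.88934821569393 [-0.21829846 -0.71814364  1.13662571] [[0.726, -0.688, -0.011], [-0.519, -0.537, -0.665], [0.452, 0.489, -0.747]]
{'time': 0.1, 'joint_positions': array([-1.25519551,  0.41181935, -0.01274007,  1.59696491,  0.00559235,
        1.13431529, -0.08219745]), 'qvel': array([ 0.00063251, -0.00173687, -0.00059383, -0.00081736, -0.00108161,
       -0.00124813, -0.00067692]), 'tau': array([ 3.13848403e-03, -6.01831198e+01,  6.84669558e-01, -3.00088227e+01,
        1.40917997e-02,  6.51443173e-03, -1.42760931e-05]), 'ee_pos': array([0.23387736, 0.57910061, 0.2305355 ]), 'eef_rot': array([-0.69361433,  0.69464556, -0.13491483,  0.13477645]), 'wrist_force': array([-0.23585136,  0.47640265, -0.84025777]), 'torque': array([-0.00290591, -0.01907382,  0.00921486]), 'finger_gap': 0.08554334091848345}
[[ 0.927 -0.     0.374]
 [-0.374 -0.001  0.927]
 [ 0.    -1.    -0.001]]
```

View pics/top0.png

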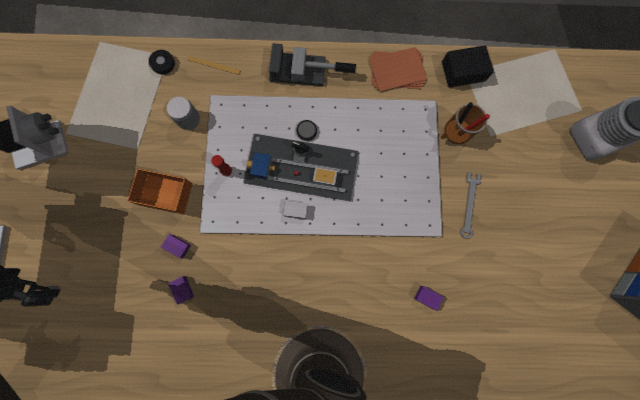

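View pics/side0.png

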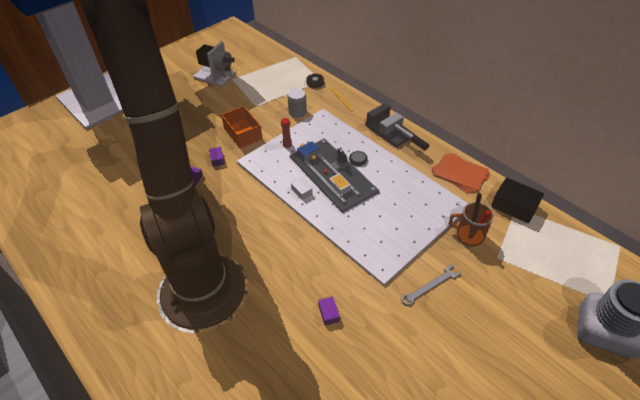

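The top view shows the nest at (302,167), the blue stop at (262,165), the pin at (296,174), the block with brass plate at (325,176) and the knob at (301,147). Look-alikes are the bare spare block (295,209) and the purple blocks (176,246), (181,290) and (430,298). I'm choosing the brass-plated one in the channel and checking it in enlarged crops.

```bash
python3 - <<'E'
from h import *
a=cv2.imread('pics/top0.png')[115:225,200:365]; cv2.imwrite('pics/tc.png',cv2.resize(a,None,fx=4.8,fy=4.8,interpolation=cv2.INTER_CUBIC))
b=cv2.imread('pics/side0.png')[110:220,270:400]; cv2.imwrite('pics/sc.png',cv2.resize(b,None,fx=5,fy=5,interpolation=cv2.INTER_CUBIC))
E
```

```text
(no output)
```

View pics/tc.png

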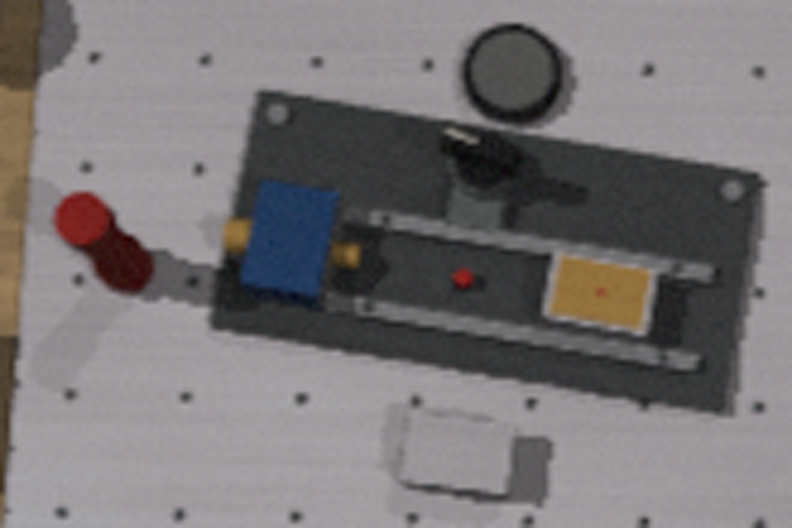

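View pics/sc.png

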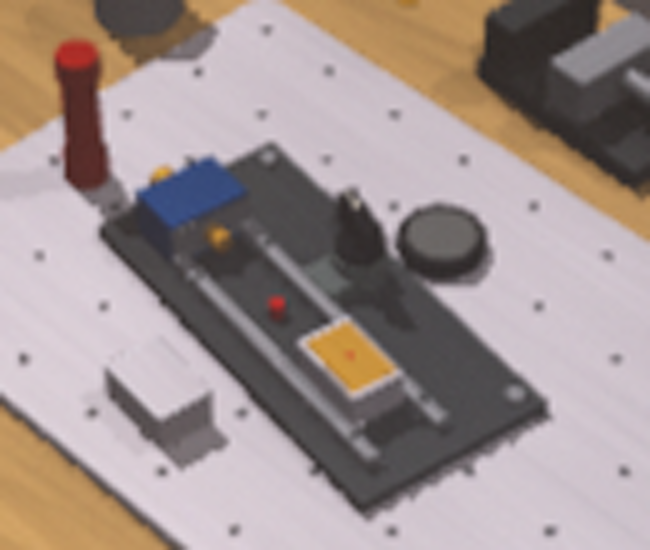

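```bash
cat > fit.py <<'E'
from h import *
import pickle
from scipy.optimize import least_squares
T=pickle.load(open('top.pkl','rb'));S=pickle.load(open('side.pkl','rb'))
tp=lambda x,y:(200+(x+.5)/4.8-.5,115+(y+.5)/4.8-.5)
sp=lambda x,y:(270+(x+.5)/5-.5,110+(y+.5)/5-.5)
N=np.array([[.14,-.0725,.01],[-.16,-.0725,.01],[-.16,.0725,.01],[.14,.0725,.01]])
tq=[tp(*p) for p in[(260,92),(762,175),(732,413),(212,327)]]
sq=[sp(*p) for p in[(270,147),(548,405),(365,505),(103,230)]]
def W(q,P): 
    c,s=np.cos(q[2]),np.sin(q[2]); P=np.atleast_2d(P)
    return np.c_[q[0]+c*P[:,0]-s*P[:,1],q[1]+s*P[:,0]+c*P[:,1],.012+P[:,2]]
def res(q,both=(1,1)):
    w=W(q,N);r=[]
    if both[0]: r+=[np.subtract(proj(T,x),p) for x,p in zip(w,tq)]
    if both[1]: r+=[np.subtract(proj(S,x),p) for x,p in zip(w,sq)]
    return np.ravel(r)
if __name__=='__main__':
    for b in((1,1),(1,0),(0,1)):
        r=least_squares(res,[.5,.05,1.5],args=(b,),x_scale=[.1,.1,.1]);print(b,r.x.round(4),r.fun.round(1))
        q=r.x; c,s=np.cos(q[2]),np.sin(q[2])
        inv=lambda X:(np.array([[c,s],[-s,c]])@(np.array(X)[:2]-q[:2])*1000).round(1)
        print('dot',inv(ray(T,*tp(600,293),.0515)),inv(ray(S,*sp(350,355),.0515)))
        print('pin',inv(ray(T,*tp(463,278),.034)),inv(ray(S,*sp(277,303),.034)))
        print('mark',[inv(ray(T,*tp(*p),.078)) for p in[(445,133),(480,143)]],inv(ray(S,*sp(352,195),.078)))
        print('spare',inv(ray(T,*tp(460,450),.041)),'cap',inv(ray(T,*tp(513,70),.026)),'torch',inv(ray(T,*tp(83,218),.12)))
        print('tip world',W(q,[[0,-.066,.056],[0,0,.01]]).round(4))
E
python3 fit.py
```

```text
(1, 1) [0.5493 0.0659 1.4244] [ 0.8 -0.1  1.  -0.5 -0.1 -0.1  0.6  0.3  0.1 -1.1  0.  -0.6 -0.6  0.2
 -1.8 -0.8]
dot [-75.1  22.8] [-77.5  20.9]
pin [ 3.8 22.6] [-0.2 21.6]
mark [array([ 24. , -46.8]), array([  3.8, -44.4])] [ 15.6 -49.1]
spare [-12.2 121.9] cap [  -2.7 -108.7] torch [197.6  44.2]
tip world [[0.6146 0.0563 0.068 ]
 [0.5493 0.0659 0.022 ]]
(1, 0) [0.5489 0.0675 1.4241] [ 0.2 -0.   0.5 -0.4 -0.7 -0.  -0.   0.4]
dot [-76.6  22.1] [-78.9  20.3]
pin [ 2.4 22. ] [-1.7 21. ]
mark [array([ 22.5, -47.4]), array([  2.4, -44.9])] [ 14.2 -49.7]
spare [-13.7 121.3] cap [  -4.1 -109.3] torch [196.2  43.7]
tip world [[0.6142 0.0578 0.068 ]
 [0.5489 0.0675 0.022 ]]
(0, 1) [0.5491 0.0632 1.4244] [ 0.6 -0.7  0.6 -0.1 -0.   0.8 -1.3 -0.4]
dot [-72.3  22.9] [-74.7  21.1]
pin [ 6.6 22.8] [ 2.6 21.8]
mark [array([ 26.7, -46.7]), array([  6.6, -44.2])] [ 18.4 -48.9]
spare [ -9.4 122.1] cap [ 1.000e-01 -1.085e+02] torch [200.4  44.4]
tip world [[0.6144 0.0536 0.068 ]
 [0.5491 0.0632 0.022 ]]
```

```bash
python3 -m inch '[{"dp":[0.033,0,-0.0216],"gripper":0.06},{"dp":[0.033,0,-0.0216]},{"dp":[0.033,0,-0.0216]},{"dp":[0.033,0,-0.0216]},{"dp":[0.033,0,-0.0216]},{"dp":[0.033,0,-0.0216]},{"dp":[0.033,0,-0.0216]},{"dp":[0.033,0,-0.0216]},{"dp":[0.033,0,-0.0216]},{"dp":[0.033,0,-0.0216]},{"dp":[0.033,0,-0.0216]},{"dp":[0.033,0,-0.0216]}]'
cat > w.py <<'E'
import sys; from h import *
# w.py x y z jawdeg : tool-axis shift to a world target and turn
o=observe();M=rot();d=np.array([float(a) for a in sys.argv[1:4]])-o['ee_pos']
j=np.degrees(np.arctan2(M[1,2],M[0,2]));print('t',round(o['time'],2),'pos',o['ee_pos'].round(4),'jaw',j.round(2),'dp',(M.T@d).round(4),'turn',((j-float(sys.argv[4])+180)%360-180).round(2),'tilt',M[:,1].round(3),'q',o['joint_positions'].round(2),'F',np.round(o['wrist_force'],1),'gap',round(o['finger_gap'],4),'Mz',np.round(o['torque'],2))
E
python3 w.py .593 .061 .15 164.7
```

```text
t 0.1 pos [0.2339 0.5791 0.2305] jaw 68.01 dp [ 0.527   0.0811 -0.3458] turn -96.69 tilt [-0.    -0.001 -1.   ] q [-1.26  0.41 -0.01  1.6   0.01  1.13 -0.08] F [-0.2  0.5 -0.8] gap 0.0855 Mz [-0.   -0.02  0.01]schema error: expected keys dp, turn, gripper
```

```bash
python3 -m inch '[{"dp":[0.033,0,-0.0216],"turn":0,"gripper":0.06},{"dp":[0.033,0,-0.0216],"turn":0,"gripper":0.06},{"dp":[0.033,0,-0.0216],"turn":0,"gripper":0.06},{"dp":[0.033,0,-0.0216],"turn":0,"gripper":0.06},{"dp":[0.033,0,-0.0216],"turn":0,"gripper":0.06},{"dp":[0.033,0,-0.0216],"turn":0,"gripper":0.06},{"dp":[0.033,0,-0.0216],"turn":0,"gripper":0.06},{"dp":[0.033,0,-0.0216],"turn":0,"gripper":0.06},{"dp":[0.033,0,-0.0216],"turn":0,"gripper":0.06},{"dp":[0.033,0,-0.0216],"turn":0,"gripper":0.06},{"dp":[0.033,0,-0.0216],"turn":0,"gripper":0.06},{"dp":[0.033,0,-0.0216],"turn":0,"gripper":0.06}]'
python3 w.py .593 .061 .15 164.7
```

```text
time: 1.1
ee_pos: [0.5069, 0.1825, 0.2246]
eef_rot: [-0.694, 0.697, -0.131, 0.125]
wrist_force: [0.0, 0.1, 0.2]
finger_gap: 0.0597
t 1.1 pos [0.5069 0.1825 0.2246] jaw 69.16 dp [ 0.1243  0.0742 -0.0825] turn -95.54 tilt [-0.009 -0.003 -1.   ] q [-0.6   0.27  0.2   1.82 -0.06  1.06  0.83] F [0.  0.1 0.2] gap 0.0597 Mz [ 0.01 -0.08  0.04]
```

```bash
python3 -m inch '[{"dp":[0.031,0,-0.0206],"turn":0,"gripper":0.06},{"dp":[0.031,0,-0.0206],"turn":0,"gripper":0.06},{"dp":[0.031,0,-0.0206],"turn":0,"gripper":0.06},{"dp":[0.031,0,-0.0206],"turn":0,"gripper":0.06},{"dp":[0,0,0],"turn":-7,"gripper":0.06},{"dp":[0,0,0],"turn":-7,"gripper":0.06},{"dp":[0,0,0],"turn":-7,"gripper":0.06},{"dp":[0,0,0],"turn":-7,"gripper":0.06},{"dp":[0,0,0],"turn":-7,"gripper":0.06},{"dp":[0,0,0],"turn":-7,"gripper":0.06}]'
python3 w.py .593 .061 .15 164.7
python3 -m inch '[{"dp":[0,0,0],"turn":-7,"gripper":0.06},{"dp":[0,0,0],"turn":-7,"gripper":0.06},{"dp":[0,0,0],"turn":-7,"gripper":0.06},{"dp":[0,0,0],"turn":-7,"gripper":0.06},{"dp":[0,0,0],"turn":-7,"gripper":0.06},{"dp":[0,0,0],"turn":-7,"gripper":0.06},{"dp":[0,0,0],"turn":-7,"gripper":0.06}]'
python3 w.py .593 .061 .10 164.7
```

```text
time: 1.93
ee_pos: [0.5991, 0.0388, 0.2199]
eef_rot: [-0.692, 0.698, 0.126, -0.137]
wrist_force: [0.1, 0.5, -0.1]
finger_gap: 0.0598
t 1.93 pos [0.5991 0.0388 0.2199] jaw 111.48 dp [0.0037 0.0697 0.0232] turn -53.22 tilt [-0.014 -0.011 -1.   ] q [-0.24  0.39  0.12  1.67 -0.04  1.11  1.84] F [ 0.1  0.5 -0.1] gap 0.0598 Mz [ 0.01 -0.03 -0.02]
time: 2.52
ee_pos: [0.5969, 0.0381, 0.2164]
eef_rot: [0.574, -0.572, -0.405, 0.422]
wrist_force: [-0.5, -0.4, 0.9]
finger_gap: 0.0602
t 2.52 pos [0.5969 0.0381 0.2164] jaw 161.62 dp [0.0225 0.1162 0.009 ] turn -3.08 tilt [-0.021 -0.012 -1.   ] q [-0.11  0.39 -0.05  1.66  0.03  1.11  2.65] F [-0.5 -0.4  0.9] gap 0.0602 Mz [ 0.02 -0.03  0.06]
```

```bash
python3 -m inch '[{"dp":[0.0075,0.029,0.003],"turn":-3,"gripper":0.06},{"dp":[0.0075,0.029,0.003],"turn":0,"gripper":0.06},{"dp":[0.0075,0.029,0.003],"turn":0,"gripper":0.06},{"dp":[0,0.01,0],"turn":0,"gripper":0.06},{"dp":[0,0,0],"turn":0,"gripper":0.06}]'
python3 w.py .593 .061 .056 164.7
python3 - <<'E'
from h import *
c=cam('top');a=c['color'][125:190,250:350];d=cam('side')['color'][110:190,300:400]
k=lambda i,f:cv2.resize(i,None,fx=f,fy=f,interpolation=cv2.INTER_CUBIC)
A=k(a,4);D=k(d,4);H=max(A.shape[0],D.shape[0])
A=cv2.copyMakeBorder(A,0,H-A.shape[0],0,0,0);D=cv2.copyMakeBorder(D,0,H-D.shape[0],0,0,0)
cv2.imwrite('pics/k1.png',np.hstack([A,D]))
E
```

```text
time: 2.93
ee_pos: [0.5933, 0.0604, 0.1166]
eef_rot: [0.561, -0.56, -0.424, 0.439]
wrist_force: [-0.3, -1.3, -0.4]
finger_gap: 0.0599
t 2.93 pos [0.5933 0.0604 0.1166] jaw 165.18 dp [ 0.0015  0.0606 -0.0005] turn 0.48 tilt [-0.018 -0.012 -1.   ] q [-0.13  0.49 -0.07  1.76  0.05  0.91  2.65] F [-0.3 -1.3 -0.4] gap 0.0599 Mz [-0.01  0.02  0.01]
```

View pics/k1.png

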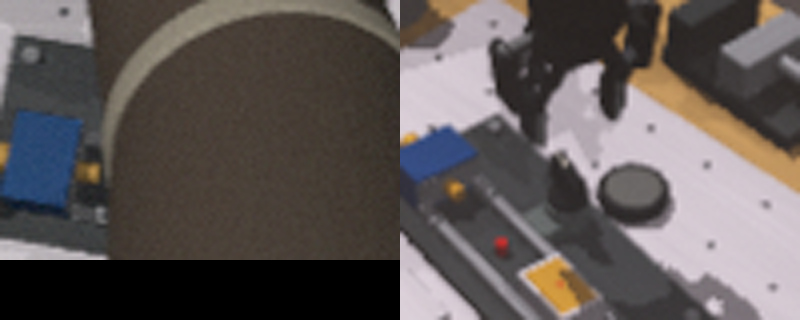

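```bash
python3 - <<'E'
from h import *
import pickle
S=pickle.load(open('side.pkl','rb'));T=pickle.load(open('top.pkl','rb'))
o=np.array([.5277,.0706]);y=1.4244;b=y-.12
k=o+.066*np.array([np.sin(y),-np.cos(y)]);u=np.array([np.cos(b),np.sin(b)])
for z in(.052,.078):
  for s in(-.023,0,.023):
    X=[*(k+s*u),z]; a=proj(S,X);t=proj(T,X); print(z,s,'k1',np.round([400+(a[0]-300)*4,(a[1]-110)*4]),'tc',np.round([(t[0]-200)*4.8,(t[1]-115)*4.8]))
a=proj(S,observe()['ee_pos']);print('tcp',np.round([400+(a[0]-300)*4,(a[1]-110)*4]))
E
```

```text
0.052 -0.023 k1 [579. 208.] tc [523. 168.]
0.052 0 k1 [565. 190.] tc [484. 157.]
0.052 0.023 k1 [551. 173.] tc [445. 146.]
0.078 -0.023 k1 [580. 184.] tc [522. 154.]
0.078 0 k1 [565. 167.] tc [482. 142.]
0.078 0.023 k1 [551. 150.] tc [443. 131.]
tcp [568. 128.]
```

```bash
python3 -m inch '[{"dp":[0.0005,0.02,0],"turn":0,"gripper":0.06},{"dp":[0.0005,0.02,0],"turn":0,"gripper":0.06},{"dp":[0.0005,0.014,0],"turn":0,"gripper":0.06},{"dp":[0,0.006,0],"turn":0,"gripper":0.06},{"dp":[0,0,0],"turn":0,"gripper":0.06}]'
python3 w.py .593 .061 .056 164.7
```

```text
time: 3.45
ee_pos: [0.6016, 0.0595, 0.0669]
eef_rot: [-0.558, 0.564, 0.428, -0.433]
wrist_force: [0.5, 0.3, -0.0]
finger_gap: 0.0599
t 3.45 pos [0.6016 0.0595 0.0669] jaw 164.96 dp [-0.0006  0.0109  0.0087] turn 0.26 tilt [-0.   -0.01 -1.  ] q [-0.14  0.56 -0.07  1.79  0.06  0.79  2.64] F [ 0.5  0.3 -0. ] gap 0.0599 Mz [-0.03 -0.02 -0.03]
```

```bash
python3 -m inch '[{"dp":[-0.0005,0.008,0.0045],"turn":0,"gripper":0.06},{"dp":[0,0.005,0.005],"turn":0,"gripper":0.06},{"dp":[0,0,0],"turn":0,"gripper":0.06}]'
python3 w.py .593 .061 .056 164.7
python3 -m inch '[{"dp":[0,0,0],"turn":0,"gripper":0},{"dp":[0,0,0],"turn":0,"gripper":0},{"dp":[0,0,0],"turn":0,"gripper":0},{"dp":[0,0,0],"turn":0,"gripper":0},{"dp":[0,0,0],"turn":0,"gripper":0},{"dp":[0,0,0],"turn":0,"gripper":0}]' 40
python3 w.py .593 .061 .056 164.7
```

```text
time: 3.7
ee_pos: [0.5942, 0.0609, 0.0567]
eef_rot: [-0.558, 0.565, 0.429, -0.43]
wrist_force: [0.4, 0.3, -0.2]
finger_gap: 0.0598
t 3.7 pos [0.5942 0.0609 0.0567] jaw 164.87 dp [-0.0002  0.0007  0.0012] turn 0.17 tilt [ 0.005 -0.01  -1.   ] q [-0.14  0.56 -0.07  1.82  0.07  0.76  2.63] F [ 0.4  0.3 -0.2] gap 0.0598 Mz [0.01 0.03 0.03]
time: 4.2
ee_pos: [0.592, 0.0614, 0.0585]
eef_rot: [-0.558, 0.565, 0.428, -0.431]
wrist_force: [0.6, -0.8, -3.5]
finger_gap: 0.0124
t 4.2 pos [0.592  0.0614 0.0585] jaw 164.89 dp [-0.0001  0.0025 -0.001 ] turn 0.19 tilt [ 0.002 -0.01  -1.   ] q [-0.14  0.56 -0.07  1.82  0.07  0.76  2.63] F [ 0.6 -0.8 -3.5] gap 0.0124 Mz [ 0.03 -0.23 -0.04]
```

```bash
python3 -m inch '[{"dp":[0,0,0],"turn":5,"gripper":0},{"dp":[0,0,0],"turn":6,"gripper":0},{"dp":[0,0,0],"turn":6,"gripper":0},{"dp":[0,0,0],"turn":6,"gripper":0},{"dp":[0,0,0],"turn":6,"gripper":0},{"dp":[0,0,0],"turn":6,"gripper":0}]' 70
python3 w.py .593 .061 .0585 80
```

```text
time: 4.7
ee_pos: [0.5911, 0.0619, 0.0586]
eef_rot: [-0.665, 0.67, 0.233, -0.235]
wrist_force: [-1.6, 0.7, -0.5]
finger_gap: 0.0115
t 4.7 pos [0.5911 0.0619 0.0586] jaw 128.6 dp [ 0.0009  0.0001 -0.0019] turn 48.6 tilt [-0.    -0.008 -1.   ] q [-0.26  0.56  0.1   1.83 -0.06  0.76  2.11] F [-1.6  0.7 -0.5] gap 0.0115 Mz [0.1  0.25 0.04]
```

```bash
python3 -m inch '[{"dp":[0,0,0],"turn":6,"gripper":0},{"dp":[0,0,0],"turn":6,"gripper":0},{"dp":[0,0,0],"turn":6,"gripper":0},{"dp":[0,0,0],"turn":6,"gripper":0},{"dp":[0,0,0],"turn":6,"gripper":0},{"dp":[0,0,0],"turn":6,"gripper":0}]'
python3 w.py .593 .061 .0585 80
python3 -m inch '[{"dp":[0,0,0],"turn":4,"gripper":0},{"dp":[0,0,0],"turn":4,"gripper":0},{"dp":[0,0,0],"turn":4,"gripper":0},{"dp":[0,0,0],"turn":4,"gripper":0}]'
python3 w.py .593 .061 .0585 80
```

```text
time: 5.2
ee_pos: [0.5906, 0.063, 0.0586]
eef_rot: [-0.704, 0.71, 0.005, -0.006]
wrist_force: [-0.2, 0.3, -0.8]
finger_gap: 0.0111
t 5.2 pos [0.5906 0.063  0.0586] jaw 90.87 dp [ 0.0024  0.0001 -0.002 ] turn 10.87 tilt [-0.002 -0.008 -1.   ] q [-0.39  0.57  0.27  1.84 -0.2   0.76  1.57] F [-0.2  0.3 -0.8] gap 0.0111 Mz [0.05 0.22 0.03]
time: 5.53
ee_pos: [0.5906, 0.0632, 0.0588]
eef_rot: [-0.697, 0.705, -0.093, 0.092]
wrist_force: [0.3, -3.6, -0.3]
finger_gap: 0.0115
t 5.53 pos [0.5906 0.0632 0.0588] jaw 74.92 dp [ 0.0029  0.0003 -0.0015] turn -5.08 tilt [-0.002 -0.012 -1.   ] q [-0.45  0.58  0.34  1.84 -0.25  0.77  1.34] F [ 0.3 -3.6 -0.3] gap 0.0115 Mz [-0.5   0.26  3.73]
```

```bash
python3 -m inch '[{"dp":[0,0,0],"turn":0,"gripper":0.05},{"dp":[0,0,0],"turn":0,"gripper":0.05},{"dp":[0,0,0],"turn":0,"gripper":0.05},{"dp":[0,0,0],"turn":0,"gripper":0.05},{"dp":[0,-0.01,0],"turn":0,"gripper":0.05},{"dp":[0,-0.03,0],"turn":0,"gripper":0.05},{"dp":[0,-0.03,0],"turn":0,"gripper":0.05},{"dp":[0,-0.03,0],"turn":0,"gripper":0.05}]'
python3 w.py .507 -.068 .14 -8.4
```

```text
time: 6.2
ee_pos: [0.5876, 0.0641, 0.1573]
eef_rot: [-0.695, 0.707, -0.097, 0.089]
wrist_force: [-0.2, -0.7, 0.1]
finger_gap: 0.0497
t 6.2 pos [0.5876 0.0641 0.1573] jaw 74.91 dp [-0.0433  0.0203 -0.1482] turn 83.31 tilt [-0.013 -0.015 -1.   ] q [-0.49  0.45  0.39  1.77 -0.19  0.97  1.28] F [-0.2 -0.7  0.1] gap 0.0497 Mz [-0.01 -0.07  0.02]
```

```bash
python3 -m inch '[{"dp":[-0.0108,0,-0.037],"turn":0,"gripper":0},{"dp":[-0.0108,0,-0.037],"turn":0,"gripper":0},{"dp":[-0.0108,0,-0.037],"turn":0,"gripper":0},{"dp":[-0.0108,0,-0.037],"turn":0,"gripper":0},{"dp":[0,0,0],"turn":7,"gripper":0},{"dp":[0,0,0],"turn":7,"gripper":0},{"dp":[0,0,0],"turn":7,"gripper":0},{"dp":[0,0,0],"turn":7,"gripper":0},{"dp":[0,0,0],"turn":7,"gripper":0},{"dp":[0,0,0],"turn":7,"gripper":0},{"dp":[0,0,0],"turn":7,"gripper":0},{"dp":[0,0,0],"turn":7,"gripper":0}]'
python3 -m inch '[{"dp":[0,0,0],"turn":7,"gripper":0},{"dp":[0,0,0],"turn":7,"gripper":0},{"dp":[0,0,0],"turn":7,"gripper":0},{"dp":[0,0,0],"turn":6,"gripper":0},{"dp":[0,0,0],"turn":0,"gripper":0}]'
python3 w.py .507 -.068 .14 -8.4
python3 - <<'E'
from h import *
d=cam('side')['color'][110:220,270:400]; cv2.imwrite('pics/k2.png',cv2.resize(d,None,fx=5,fy=5,interpolation=cv2.INTER_CUBIC))
cam('top','k2t')
E
```

```text
time: 7.2
ee_pos: [0.5077, -0.0752, 0.1786]
eef_rot: [0.574, -0.572, 0.411, -0.418]
wrist_force: [-0.0, 0.8, -0.1]
finger_gap: 0.0002
time: 7.62
ee_pos: [0.5073, -0.0753, 0.1826]
eef_rot: [-0.459, 0.451, -0.539, 0.544]
wrist_force: [-0.0, 0.2, -0.6]
finger_gap: 0.0001
t 7.62 pos [ 0.5073 -0.0753  0.1826] jaw -9.92 dp [-0.0069  0.0426 -0.0021] turn -1.52 tilt [ 0.014  0.001 -1.   ] q [-0.57  0.32  0.78  1.97 -0.28  0.94  0.17] F [-0.   0.2 -0.6] gap 0.0001 Mz [0.01 0.01 0.07]
```

View pics/k2.png

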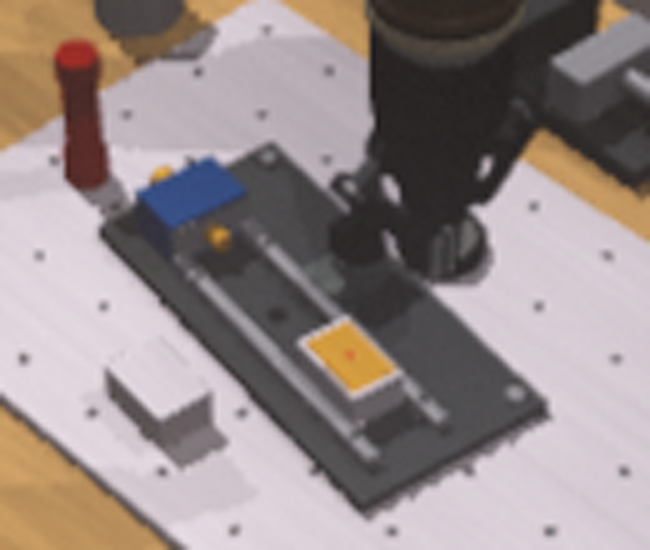

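The side view shows the pin gone, with a dark hole at (277,315). The knob was driven against its end stop. Next I descend behind the block.

```bash
python3 -m inch '[{"dp":[-0.002,0.03,0],"turn":-1.5,"gripper":0},{"dp":[-0.001,0.03,0],"turn":0,"gripper":0},{"dp":[0,0.03,0],"turn":0,"gripper":0},{"dp":[0,0.025,0],"turn":0,"gripper":0},{"dp":[0,0.01,0],"turn":0,"gripper":0},{"dp":[0,0,0],"turn":0,"gripper":0}]'
python3 w.py .507 -.068 .036 -8.4
```

```text
time: 8.22
ee_pos: [0.5131, -0.0711, 0.0565]
eef_rot: [-0.478, 0.464, -0.524, 0.531]
wrist_force: [-0.1, 0.9, 1.1]
finger_gap: 0.0001
t 8.22 pos [ 0.5131 -0.0711  0.0565] jaw -6.52 dp [-0.0022  0.0204 -0.0069] turn 1.88 tilt [ 0.022  0.005 -1.   ] q [-0.42  0.51  0.61  2.06 -0.48  0.68  0.39] F [-0.1  0.9  1.1] gap 0.0001 Mz [0.04 0.06 0.04]
```

```bash
python3 -m inch '[{"dp":[0,0.008,-0.006],"turn":1.9,"gripper":0},{"dp":[0,0.008,0],"turn":0,"gripper":0},{"dp":[0,0.005,0],"turn":0,"gripper":0},{"dp":[0,0,0],"turn":0,"gripper":0}]'
python3 w.py .507 -.068 .036 -8.4
python3 - <<'E'
from h import *
d=cam('side')['color'][130:220,300:400]; cv2.imwrite('pics/k3.png',cv2.resize(d,None,fx=6,fy=6,interpolation=cv2.INTER_CUBIC))
E
```

```text
time: 8.55
ee_pos: [0.5088, -0.0706, 0.0367]
eef_rot: [-0.47, 0.454, -0.531, 0.54]
wrist_force: [0.0, -0.8, -0.7]
finger_gap: 0.0
t 8.55 pos [ 0.5088 -0.0706  0.0367] jaw -8.45 dp [-0.0023  0.0007 -0.0022] turn -0.05 tilt [ 0.025  0.006 -1.   ] q [-0.41  0.54  0.59  2.09 -0.52  0.63  0.4 ] F [ 0.  -0.8 -0.7] gap 0.0 Mz [ 0.02  0.06 -0.03]
```

View pics/k3.png

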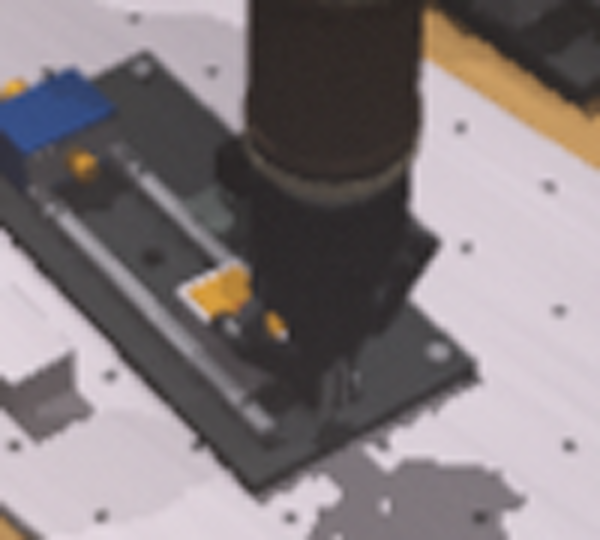

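```bash
python3 -m inch '[{"dp":[-0.012,0,-0.001],"turn":0,"gripper":0},{"dp":[-0.012,0,-0.001],"turn":0,"gripper":0},{"dp":[-0.012,0,0],"turn":0,"gripper":0},{"dp":[-0.012,0,0],"turn":0,"gripper":0},{"dp":[-0.012,0,0],"turn":0,"gripper":0}]'
python3 w.py .5283 .0746 .036 -8.4
```

```text
time: 9.02
ee_pos: [0.5182, -0.0118, 0.0409]
eef_rot: [-0.47, 0.451, -0.53, 0.542]
wrist_force: [0.3, -0.8, -0.4]
finger_gap: 0.0003
t 9.02 pos [ 0.5182 -0.0118  0.0409] jaw -8.7 dp [-0.0869  0.0056 -0.0032] turn -0.3 tilt [ 0.032  0.005 -0.999] q [-0.53  0.54  0.61  2.08 -0.52  0.64  0.27] F [ 0.3 -0.8 -0.4] gap 0.0003 Mz [-0.28  0.04  0.04]
```

```bash
python3 -m inch '[{"dp":[-0.012,0.002,-0.001],"turn":0,"gripper":0},{"dp":[-0.012,0.002,-0.001],"turn":0,"gripper":0},{"dp":[-0.012,0.002,-0.001],"turn":0,"gripper":0},{"dp":[-0.012,0.002,0],"turn":0,"gripper":0},{"dp":[-0.012,0.001,0],"turn":0,"gripper":0}]'
python3 w.py .5283 .0746 .036 -8.4
```

```text
time: 9.43
ee_pos: [0.5266, 0.0521, 0.0338]
eef_rot: [-0.471, 0.45, -0.529, 0.544]
wrist_force: [0.2, -4.4, 2.7]
finger_gap: -0.0001
t 9.43 pos [0.5266 0.0521 0.0338] jaw -8.71 dp [-0.0225 -0.002  -0.0017] turn -0.31 tilt [ 0.036  0.003 -0.999] q [-0.65  0.56  0.6   2.06 -0.54  0.63  0.16] F [ 0.2 -4.4  2.7] gap -0.0001 Mz [-0.76  0.17  0.02]
```

```bash
python3 -m inch '[{"dp":[-0.006,-0.003,-0.001],"turn":0,"gripper":0},{"dp":[-0.005,0,0],"turn":0,"gripper":0},{"dp":[-0.005,0,0],"turn":0,"gripper":0}]'
python3 w.py .5283 .0746 .036 -8.4
python3 -m inch '[{"dp":[-0.005,0,0],"turn":0,"gripper":0},{"dp":[-0.005,0,0],"turn":0,"gripper":0}]'
python3 w.py .5283 .0746 .036 -8.4
```

```text
time: 9.68
ee_pos: [0.528, 0.07, 0.0367]
eef_rot: [-0.471, 0.451, -0.528, 0.544]
wrist_force: [-0.1, -8.8, 0.2]
finger_gap: 0.0002
t 9.68 pos [0.528  0.07   0.0367] jaw -8.61 dp [-0.0046  0.0007 -0.0004] turn -0.21 tilt [ 0.036  0.001 -0.999] q [-0.69  0.57  0.61  2.05 -0.53  0.64  0.12] F [-0.1 -8.8  0.2] gap 0.0002 Mz [-1.53  0.15 -0.04]
time: 9.85
ee_pos: [0.5289, 0.0761, 0.0366]
eef_rot: [-0.469, 0.452, -0.527, 0.546]
wrist_force: [-2.1, -11.8, 2.0]
finger_gap: -0.0003
t 9.85 pos [0.5289 0.0761 0.0366] jaw -8.78 dp [ 0.0016  0.0006 -0.0004] turn -0.38 tilt [ 0.035 -0.005 -0.999] q [-0.71  0.57  0.62  2.05 -0.53  0.64  0.1 ] F [ -2.1 -11.8   2. ] gap -0.0003 Mz [-2.59  0.36 -0.11]
```

```bash
python3 -m inch '[{"dp":[-0.006,0,0],"turn":0,"gripper":0},{"dp":[-0.006,0,0],"turn":0,"gripper":0}]'
python3 w.py .5283 .0746 .036 -8.4
python3 -m inch '[{"dp":[-0.010,0,0],"turn":0,"gripper":0},{"dp":[-0.010,0,0],"turn":0,"gripper":0}]'
python3 w.py .5283 .0746 .036 -8.4
```

```text
time: 10.02
ee_pos: [0.5292, 0.0769, 0.0367]
eef_rot: [-0.463, 0.453, -0.526, 0.551]
wrist_force: [-6.0, -21.6, 10.0]
finger_gap: 0.0002
t 10.02 pos [0.5292 0.0769 0.0367] jaw -9.24 dp [ 0.0024  0.0007 -0.0005] turn -0.84 tilt [ 0.033 -0.017 -0.999] q [-0.73  0.58  0.63  2.04 -0.52  0.65  0.08] F [ -6.  -21.6  10. ] gap 0.0002 Mz [-4.48  1.08 -0.16]
time: 10.18
ee_pos: [0.529, 0.0769, 0.0369]
eef_rot: [-0.452, 0.455, -0.526, 0.558]
wrist_force: [-8.4, -30.3, 14.1]
finger_gap: -0.0001
t 10.18 pos [0.529  0.0769 0.0369] jaw -10.11 dp [ 0.0024  0.001  -0.0003] turn -1.71 tilt [ 0.027 -0.038 -0.999] q [-0.75  0.59  0.65  2.04 -0.5   0.66  0.04] F [ -8.4 -30.3  14.1] gap -0.0001 Mz [-6.24  1.62 -0.19]
```

```bash
python3 -m inch '[{"dp":[-0.006,0,0],"turn":0,"gripper":0},{"dp":[-0.006,0,0],"turn":0,"gripper":0},{"dp":[-0.006,0,0],"turn":0,"gripper":0},{"dp":[-0.006,0,0],"turn":0,"gripper":0}]'
python3 w.py .5283 .0746 .036 -8.4
python3 - <<'E'
from h import *
d=cam('side')['color'][120:205,275:375]; a=cam('top')['color'][115:215,200:320]
k=lambda i,f:cv2.resize(i,(400,400*i.shape[0]//i.shape[1]),interpolation=cv2.INTER_CUBIC)
A=k(a,0);D=k(d,0);H=max(len(A),len(D))
cv2.imwrite('pics/k4.png',np.hstack([cv2.copyMakeBorder(x,0,H-len(x),0,0,0) for x in(A,D)]))
E
python3 w.py .5283 .0746 .036 -8.4
```

```text
time: 10.52
ee_pos: [0.5286, 0.0765, 0.0371]
eef_rot: [-0.439, 0.457, -0.526, 0.568]
wrist_force: [-5.1, -17.8, 10.6]
finger_gap: 0.0003
t 10.52 pos [0.5286 0.0765 0.0371] jaw -11.36 dp [0.0018 0.0012 0.    ] turn -2.96 tilt [ 0.018 -0.062 -0.998] q [-0.78  0.6   0.68  2.03 -0.49  0.68 -0.01] F [ -5.1 -17.8  10.6] gap 0.0003 Mz [-3.84  1.09 -0.04]
t 10.62 pos [0.5286 0.0765 0.0371] jaw -11.33 dp [0.0018 0.0012 0.    ] turn -2.93 tilt [ 0.018 -0.063 -0.998] q [-0.78  0.6   0.68  2.03 -0.49  0.68 -0.  ] F [ -5.6 -17.8  10.6] gap -0.0003 Mz [-3.8   1.11 -0.07]
```

View pics/k4.png

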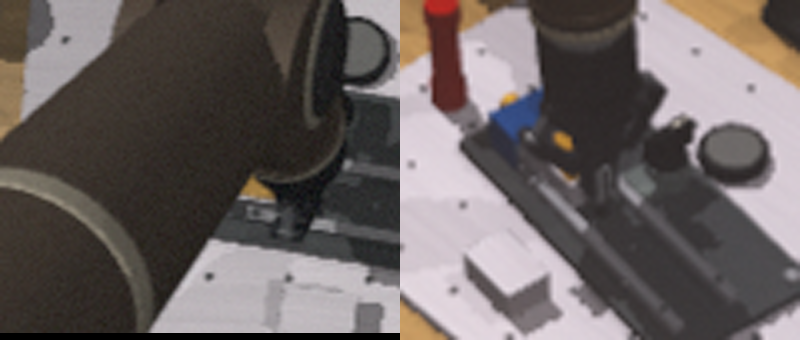

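```bash
python3 - <<'E'
from h import *
import pickle
S=pickle.load(open('side.pkl','rb'))
o=np.array([.5277,.0706]);y=1.4244;k=o+.066*np.array([np.sin(y),-np.cos(y)])
for a in(.12,1.0,1.25,1.45):
  X=[*(k+.02*np.array([np.cos(y-a),np.sin(y-a)])),.078];p=proj(S,X);print(a,np.round([400+(p[0]-275)*4,(p[1]-120)*4]))
E
python3 - <<'E'
import cv2
from h import *
d=cam('side')['color'][135:175,325:375]; cv2.imwrite('pics/k5.png',cv2.resize(d,None,fx=10,fy=10,interpolation=cv2.INTER_CUBIC))
E
```

```text
0.12 [653. 112.]
1.0 [674. 111.]
1.25 [680. 113.]
1.45 [683. 115.]
```

View pics/k5.png

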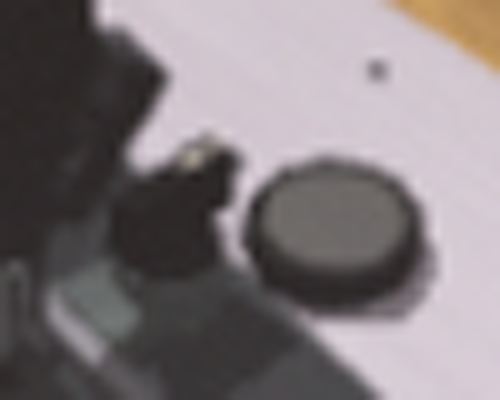

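The knob mark at (200,150) points along nest −y, which fits about 1.45 rad. The push is holding at about 18 N, so I'm handing in.

```bash
python3 - <<'E'
from h import *
o=observe();print(o['time'],o['wrist_force'],o['ee_pos']);job_done()
E
```

```text
10.6667 [ -5.77927188 -18.64383628  10.59189527] [0.52859072 0.07647525 0.03708353]
the job is handed in; nothing more can be done
```

I turned the lock knob clockwise to its end stop and pushed the nameplate block home with the closed fingers. I handed the job in at about 10.7 s with the gripper still pressing on it.

- **Knob:** the wrist moment rose to 3.7 N m at the end of the turn. Afterwards the stop pin was gone from the channel and the white mark sat about where it should at 1.45 rad.
- **Block:** the force climbed from about 4 N to 9 N as the plunger went in. It then rose to 30 N with no further travel, so the block was on the hard stop. I eased it to a steady push of about 19 N along the channel.
- **Position:** the tool stopped about 2 mm further along than I had worked out, which is within the camera calibration.
- **Not confirmed:** the arm hid the block's front face in the last pictures, so I inferred contact and squareness from force and position. The tool had also leaned about 0.06 rad while pressing, with about 10 N of vertical force.
- **Other items:** the spare block, torch and lens cap looked undisturbed in the last pictures. I did not measure them or check the rest of the bench again.

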